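Put the microscope bench tools back on their silhouette tiles

ROBOT

A 6-joint arm with a two-finger parallel gripper is mounted at the origin on the work surface. World frame = base frame: x ahead of the robot, y to its left, z up, the work surface at z = 0. Lengths are in m, angles in rad, forces in N, time in s.
With the tool pointing down it reaches from about 0.425 to 0.95 m from the base axis. Payload 3.5 kg.
Tool frame: the origin (TCP) lies at the very end of the fingers, on their centre line; the grasp point (between the pads) lies 19 mm behind it; z points along the fingers, x is the direction in which the jaws open and shut, and the axes are right-handed (so a half turn about z gives the same grasp; the last joint's range is limited). The gripper opens to 85 mm and grips with 20 to 120 N. Pads are 22 mm wide; open, the fingers measure 114 mm over their backs; the gripper's body (76 mm by 85 mm) begins 54 mm behind the grasp point. The pads swing forward as they close: fully open they stand 13 mm farther back than shut.
Start: joints at [1.044, 0.286, 1.577, -0, 1.279, -0.15], TCP at [0.248, 0.628, 0.231] pointing down, gripper open.
Joint ranges: [-2.77, 2.77], [-0.9, 2.22], [0.21, 2.48], [-1.53, 4.67], [0.24, 2.81], [-2.84, 2.84]. Speed limits (rad/s): [2.79, 2.79, 3.14, 3.14, 3.14, 3.14].

INTERFACE

Orientations are given as a unit quaternion [x, y, z, w].
In Python, from cell import * gives the robot as it stands.
- The arm moves only by the shell command python3 -m handwheel 'ROWS'. ROWS is JSON, a list of rows, each a list of 7 numbers: the turn, a rotation vector about the tool's x, y, z in degrees, then the shift along the tool's x, y, z in mm, then the finger opening in mm, from 0 to 85.4. In form: [[ax, ay, az, tx, ty, tz, fingers], ...]. A call has exactly 5 rows; each row shifts and turns the commanded pose from where the row before left it, along the tool's axes as they then stand; what a row does not reach is not made up. A row lasts 1/10 s, in which the tool goes at most 50 mm and 8.59 degrees, less where a joint would pass 70% of its speed; a pose out of reach is approached as far as the arm can. A call is refused whole if a number of a shift passes 50 or a number of a turn 8.59, either way. A call with a gripper value outside its range is refused whole. The fingers move at their own pace and stop on an object; the grip force is fixed at half the most. Time passes only in rows, so rows that do not move let the fingers close, or fill a call up. It gives the time, the measured TCP pose, the force and the opening at its end, in the units of the state.
- get_obs(): the state, without advancing time (a new reading comes with each control period).
- snapshot(name): name is "scene" or "side" or "wrist"; returns a dict with "img" (400x640x3 uint8, red, green, blue), "depth" (400x640 float32, m along the optical axis (not along the pixel's ray), 0 where there is no reading), "camera_matrix" (3x3 intrinsics, pixels), "k1" (the pictures are not rectified: a ray, as slopes to the right and down, at radius r is drawn at 1 + k1 r^2 times it, then the intrinsics apply), "rvec" (rotation vector, rad) and "tvec" (3), from world to camera coordinates, as OpenCV has them. Camera axes: x right, y down, z forward; pixel columns grow to the right and rows downward; lengths in m; the calibration is good to about 2 mm. A picture is of the moment at which its call begins.
- sign_off(): hands the job in, once; it reports no verdict.
The state is a dict: "time": time; "joint_positions": joint angles; "qd": joint speeds; "tau": joint torques, N m; "eef_pos": TCP position; "orientation": TCP orientation; "wrist_force": force on the tool from outside, world axes, zero at the start; "wrist_torque": the same for the moment, N m; "opening": finger opening in m.
Only numpy, scipy, OpenCV 4.12 (cv2) and the standard library are available. Lean on these libraries where they do the work, as an engineer would, in place of code of your own. Each camera call takes 0.05 s, during which the arm holds its last target. There are 200 camera calls.

TASK

Put each of the four tools (dark steel cup, amber dropper bottle, yellow slide box, double-ended spatula) back on the blue tile that bears its own white silhouette, centred on the silhouette and lined up with it (the box and the spatula may go either way round). Set each down rather than dropping it, never tip the cup or the bottle over, and leave the specimen dish and the orange blower where they are.

Things in the scene. Friction and masses are not known exactly. Their poses are not given: they have to be found in the camera images.
- cup: Loose open cup of dark, nearly black steel standing upright, round: outer diameter 54 mm, widening to 56 mm in the top 4 mm; 50 mm tall, wall 3 mm, about 90 g. Origin: centre of its underside; z up along its axis.
- dropper: Loose dropper bottle standing upright: round amber glass body 38 mm in diameter with straight sides to 40 mm height, sloping in to a black collar 22 mm in diameter (47 to 56 mm), with a red rubber teat 16 mm in diameter up to 72 mm, the overall height; about 80 g. Origin: centre of its underside; z up along its axis.
- slidebox: Loose yellow microscope-slide box with a white label on top, lying flat: 32 mm (its x) by 84 mm (its y), 30 mm tall, about 90 g; the same either way round. Origin: centre of its underside; z up.
- spatula: Loose double-ended spatula lying flat along its y: black grip in the middle 13 mm wide (x), 60 mm long (y), 14 mm tall, with a thin steel blade (11 mm wide at the end, 3 mm thick, at mid-height) out of each end, 124 mm overall; about 40 g; the same either way round. Origin: centre of the grip's underside; z up.
- tile_cup: Fixed blue tile on the bench, 70 mm (its x) by 130 mm (its y), 4 mm thick, with a flush white silhouette at its centre: a large disc 60 mm in diameter, the steel cup's footprint. Origin: centre of its underside, on the bench; z up.
- tile_dropper: Fixed blue tile on the bench, 70 mm (its x) by 130 mm (its y), 4 mm thick, with a flush white silhouette at its centre: a small disc 42 mm in diameter, the dropper bottle's footprint. Origin: centre of its underside, on the bench; z up.
- tile_slidebox: Fixed blue tile on the bench, 70 mm (its x) by 130 mm (its y), 4 mm thick, with a flush white silhouette at its centre: a rectangle 36 by 88 mm, long along the tile's y, the slide box's footprint. Origin: centre of its underside, on the bench; z up.
- tile_spatula: Fixed blue tile on the bench, 70 mm (its x) by 130 mm (its y), 4 mm thick, with a flush white silhouette at its centre: the slender outline of the spatula, 128 mm long along the tile's y, with a 17 mm wide middle and two small paddles at the ends. Origin: centre of its underside, on the bench; z up.
- dish: Bystander, loose: round clear specimen dish 90 mm in diameter, 14 mm tall, with two brown fragments in it. Origin: centre of its underside.
- blower: Bystander, loose: orange rubber air blower standing on its base, a bulb 58 mm in diameter with a thin nozzle pointing up, 100 mm tall. Origin: centre of its underside.

How it is judged:
At the end, for the whole second after the job is handed in: Each tool rests at ease on its own tile: centre within 12 mm of the tile's centre, underside 1 to 9 mm above the tile's underside, within 0.15 rad of upright, slower than 0.02 m/s; slide box and spatula within 0.2 rad of the tile's long direction, either way round (horizontal distance between cup and tile_cup below 0.012 m and z of cup in the frame of tile_cup between 0.001 and 0.009 m and angle between each of cup, dropper, slidebox, spatula's own z axis and vertical below 0.15 rad and linear speed of each of cup, dropper, slidebox, spatula below 0.02 m/s and horizontal distance between dropper and tile_dropper below 0.012 m and z of dropper in the frame of tile_dropper between 0.001 and 0.009 m and horizontal distance between slidebox and tile_slidebox below 0.012 m and z of slidebox in the frame of tile_slidebox between 0.001 and 0.009 m and angle between the y axis of slidebox and the y axis of tile_slidebox, either way round below 0.2 rad and horizontal distance between spatula and tile_spatula below 0.012 m and z of spatula in the frame of tile_spatula between 0.001 and 0.009 m and angle between the y axis of spatula and the y axis of tile_spatula, either way round below 0.2 rad); the robot touches nothing.
It fails at once if a tool is let go in mid-air (its underside more than 30 mm above the bench with no finger on it) ((height (world z) of cup above 0.03 m and contact force between cup and the fingers below 0.01 N) or (height (world z) of dropper above 0.03 m and contact force between dropper and the fingers below 0.01 N) or (height (world z) of slidebox above 0.03 m and contact force between slidebox and the fingers below 0.01 N) or (height (world z) of spatula above 0.03 m and contact force between spatula and the fingers below 0.01 N)).
It fails at once if the cup or the dropper bottle is tipped over (more than 0.8 rad) (angle between any of cup, dropper's own z axis and vertical above 0.8 rad).
It fails at once if the specimen dish or the orange blower is disturbed (moved more than 15 mm) (distance of any of dish, blower from where it was at the start of the episode above 0.015 m).
It also fails if it takes over 144 s, if anything falls off the work surface, if the arm or the gripper's body presses on something with over 40 N, if the wrist force passes 120 N, or if a joint passes its speed limit or range.

## Working session

There is one attempt and no reset: what is moved stays moved. The work goes in short steps, Python scripts to look and compute and a shell command to move; the robot and the scene stay as the last step left them, time stands still between calls to the robot, and variables do not carry over. Pictures are saved under pics/ and viewed, about 12 in all and at most 16, crops included, and the job is handed in when it is done.

```bash
mkdir -p pics; ls; python3 - <<'E'
from cell import *
import cv2
print(get_obs())
for n in ("scene","side","wrist"):
    s=snapshot(n); cv2.imwrite(f"pics/a_{n}.png",s["img"][:,:,::-1]); print(n,s["camera_matrix"],s["k1"],s["rvec"],s["tvec"])
E
```

```text
pics
{'time': 0.0, 'joint_positions': array([ 1.04402657e+00,  2.87164332e-01,  1.57817989e+00, -1.22870478e-05,
        1.27856161e+00, -1.50023262e-01]), 'qd': array([-0.00014566,  0.00096942, -0.00129872, -0.00010791, -0.00142215,
        0.00019085]), 'tau': array([ 1.91155632e-04, -4.05981338e+01, -2.92626804e+01, -1.69630662e-04,
        5.89698670e-03, -4.90823638e-06]), 'eef_pos': array([0.24799033, 0.62709641, 0.22994648]), 'orientation': array([ 8.27010267e-01,  5.62185628e-01, -1.04040589e-03,  5.05253264e-04]), 'wrist_force': array([ 0.58958064, -0.16221451,  1.84190251]), 'wrist_torque': array([-0.00044794,  0.01340628, -0.00441103]), 'opening': 0.08511142214058609}
scene [[480.24873669   0.         321.91229626]
 [  0.         480.24873669 197.71056298]
 [  0.           0.           1.        ]] -0.1303153402363113 [ 1.56526762  2.11407053 -0.73832988] [ 0.09237874 -0.44470318  1.72617928]
side [[448.803256     0.         320.40049338]
 [  0.         448.803256   199.61896809]
 [  0.           0.           1.        ]] 0.01696413665431216 [ 0.62414422 -2.73174682  1.00362874] [0.59832197 0.16820318 0.99371787]
wrist [[342.43938085   0.         321.71924946]
 [  0.         342.43938085 197.49172111]
 [  0.           0.           1.        ]] 0.014347905162825492 [-2.36951996 -1.60927914 -0.25963655] [-0.67463282 -0.04119732  0.38008822]
```

View pics/a_scene.png

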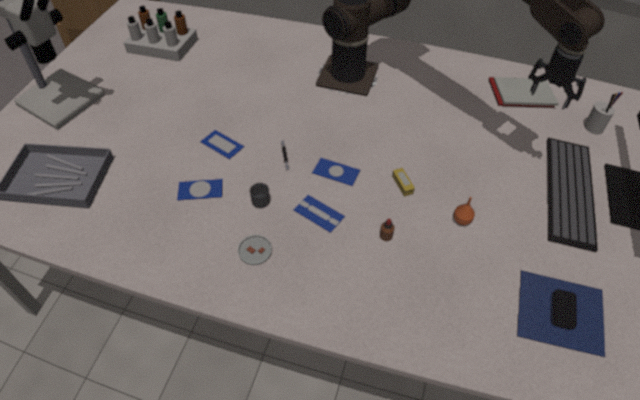

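View pics/a_side.png

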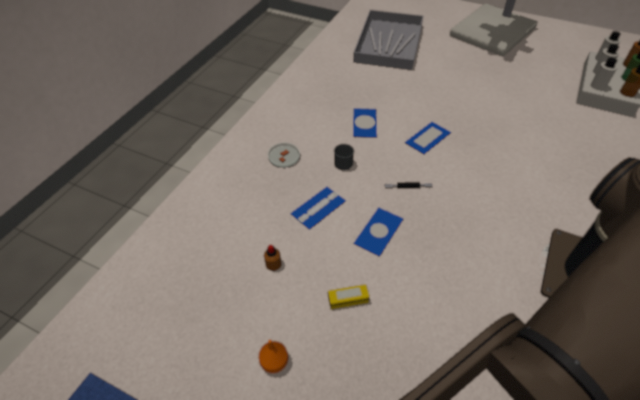

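The scene view shows the tiles for the box at (222,144), cup (200,189), dropper (337,171) and spatula (319,212). The tools are the spatula at (285,154), cup (260,195), box (403,181) and bottle (387,230). The dish is at (255,250) and the blower at (464,213). The side view shows all of them unobstructed too.

```bash
cat > h.py <<'E'
from cell import *
import cv2, numpy as np
from scipy.spatial.transform import Rotation as Rn
def cast(s,uv,z):
    uv=np.asarray(uv,float).reshape(-1,1,2)
    n=cv2.undistortPoints(uv,s["camera_matrix"],np.array([s["k1"],0,0,0,0]))[:,0]
    R=cv2.Rodrigues(np.asarray(s["rvec"],float))[0]; c=-R.T@np.asarray(s["tvec"],float).ravel()
    d=np.c_[n,np.ones(len(n))]@R
    return (c+d*((z-c[2])/d[:,2])[:,None])[:,:2]
def rect(p):
    (c,wh,a)=cv2.minAreaRect(p.astype(np.float32)); b=cv2.boxPoints((c,wh,a)); e=[b[1]-b[0],b[2]-b[1]]
    L=max(e,key=np.linalg.norm); return np.round(c,4),np.round(np.sort(wh),4),round(np.degrees(np.arctan2(L[1],L[0]))%180,1)
def blobs(s,m,z,amin=40):
    m=m.astype(np.uint8); out=[]
    for c in cv2.findContours(m,cv2.RETR_EXTERNAL,cv2.CHAIN_APPROX_NONE)[0]:
        if cv2.contourArea(c)<amin: continue
        out.append((c[:,0].mean(0).round(),)+rect(cast(s,c[:,0],z)))
    return out
def masks(s):
    h=cv2.cvtColor(s["img"],cv2.COLOR_RGB2HSV).astype(int); H,S,V=h[...,0],h[...,1],h[...,2]
    return dict(blue=((H>100)&(H<130)&(S>140)&(V>60),.004),yellow=((H>20)&(H<35)&(S>140)&(V>80),.03),
      dark=((V<60),.014),orange=((H<14)&(S>130)&(V>60),.02))
def st():
    o=get_obs(); R=Rn.from_quat(o["orientation"]).as_matrix()
    print("t",round(o["time"],2),"tcp",o["eef_pos"].round(4),"x",R[:,0].round(3),"z",R[:,2].round(3),"op",round(o["opening"],4),"F",o["wrist_force"].round(1)); return o,R
E
python3 - <<'E'
from h import *
for n in("scene","side"):
    s=snapshot(n)
    for k,(m,z) in masks(s).items():
        print(n,k)
        for b in blobs(s,m,z):
            if 0.2<np.hypot(*b[1])<1.1 and b[2][1]<.2: print("  ",*b)
E
```

```text
scene blue
   [314. 218.] [0.6509 0.0773] [0.0217 0.1202] 70.6
   [324. 208.] [0.6125 0.0913] [0.0193 0.1199] 70.5
   [185. 191.] [ 0.6672 -0.3047] [0.0431 0.0611] 22.0
   [214. 189.] [ 0.6379 -0.2328] [0.0457 0.06  ] 24.4
   [336. 171.] [0.4689 0.0878] [0.0607 0.1206] 84.2
   [222. 144.] [ 0.4632 -0.2849] [0.0611 0.1202] 70.2
scene yellow
scene dark
   [564. 309.] [0.7465 0.7498] [0.0667 0.1087] 179.4
   [260. 195.] [ 0.6284 -0.0906] [0.0483 0.0839] 30.4
   [182.  27.] [-0.1108 -0.7256] [0.0365 0.1128] 27.9
   [164.  23.] [-0.1146 -0.8142] [0.0452 0.1103] 36.5
   [148.  19.] [-0.1195 -0.9024] [0.0303 0.1057] 44.1
scene orange
   [464. 214.] [0.5306 0.4727] [0.0584 0.065 ] 130.2
   [496.  91.] [-0.0572  0.5265] [0.0162 0.146 ] 16.7
side blue
   [378. 231.] [0.4669 0.0888] [0.0646 0.1235] 83.9
   [323. 212.] [0.6118 0.0919] [0.025  0.1224] 69.8
   [312. 202.] [0.651  0.0779] [0.0212 0.1224] 70.7
   [364. 132.] [ 0.6344 -0.2308] [0.0441 0.0632] 25.2
   [427. 137.] [ 0.461  -0.2826] [0.0635 0.1223] 70.0
   [364. 113.] [ 0.6667 -0.3051] [0.0391 0.06  ] 21.6
side yellow
   [349. 296.] [0.4573 0.2936] [0.042  0.0828] 36.2
side dark
   [408. 185.] [ 0.4497 -0.0725] [0.0139 0.0572] 25.4
   [343. 157.] [ 0.6419 -0.0969] [0.0472 0.0939] 114.8
   [610.  62.] [ 0.0255 -0.8879] [0.0271 0.0644] 81.6
   [382.  60.] [ 0.7129 -0.5804] [0.0375 0.1919] 11.0
   [612.  48.] [ 0.0253 -0.9799] [0.0259 0.0668] 83.5
   [614.  36.] [ 0.0236 -1.0681] [0.0219 0.064 ] 81.6
side orange
   [273. 357.] [0.5382 0.4688] [0.0554 0.0596] 163.4
```

View pics/a_wrist.png

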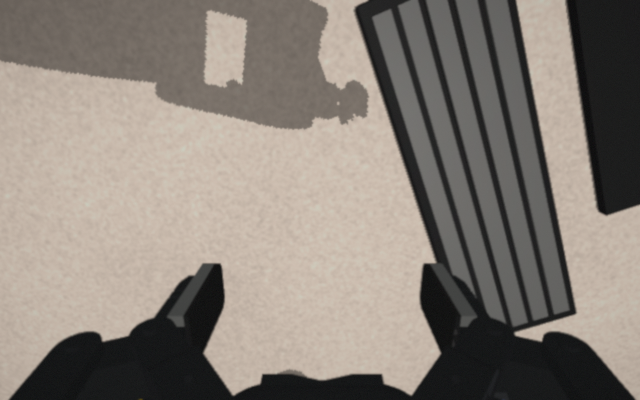

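Wrist view: bare bench, a keyboard and the open fingers at the bottom, with no tools in sight. I have fair estimates of the tile positions, so I'm moving over the tools for a close look.

```bash
python3 -m handwheel '[[0,0,0,-32,35,0,85],[0,0,0,-32,35,0,85],[0,0,0,-32,35,0,85],[0,0,0,-32,35,0,85],[0,0,0,-32,35,0,85]]'
python3 -m handwheel '[[0,0,0,-32,35,0,85],[0,0,0,-32,35,0,85],[0,0,0,-32,35,0,85],[0,0,0,-32,35,0,85],[0,0,0,-32,35,0,85]]'
for i in 1 2 3; do python3 -m handwheel '[[0,0,8.1,0,0,0,85],[0,0,8.1,0,0,0,85],[0,0,8.1,0,0,0,85],[0,0,8.1,0,0,0,85],[0,0,8.1,0,0,0,85]]'; done
python3 - <<'E'
from h import *
o,R=st()
s=snapshot("wrist"); cv2.imwrite("pics/b.png",s["img"][:,:,::-1])
Rc=cv2.Rodrigues(np.asarray(s["rvec"],float))[0]; c=-Rc.T@np.asarray(s["tvec"]).ravel()
print("cam in tool",R.T@(c-o["eef_pos"]), "cam z in tool",R.T@Rc[2])
for k,(m,z) in masks(s).items():
    print(k)
    for b in blobs(s,m,z,150): print("  ",*b)
E
```

```text
time: 0.75
eef_pos: [0.3526, 0.4128, 0.2313]
orientation: [0.827, 0.562, 0.0, 0.0]
wrist_force: [0.6, -0.5, 0.7]
opening: 0.0852
time: 1.25
eef_pos: [0.4565, 0.1995, 0.2315]
orientation: [0.827, 0.562, 0.0, 0.0]
wrist_force: [0.4, 0.5, 0.6]
opening: 0.085
time: 1.75
eef_pos: [0.456, 0.2012, 0.2313]
orientation: [0.971, 0.238, -0.0, 0.0]
wrist_force: [-0.6, -0.5, 0.8]
opening: 0.0853
time: 2.25
eef_pos: [0.4559, 0.2013, 0.2313]
orientation: [0.994, -0.113, -0.0, 0.0]
wrist_force: [0.3, 1.4, -1.3]
opening: 0.0851
time: 2.75
eef_pos: [0.4559, 0.2013, 0.2313]
orientation: [0.893, -0.45, -0.0, 0.0]
wrist_force: [1.0, -0.2, 0.9]
opening: 0.0848
t 2.75 tcp [0.4559 0.2013 0.2313] x [ 0.596 -0.803 -0.   ] z [-0. -0. -1.] op 0.0848 F [ 1.  -0.2  0.9]
cam in tool [ 0.00080345 -0.08204002 -0.14314545] cam z in tool [-0.00118035  0.31486429  0.94913597]
blue
   [618. 354.] [ 0.4752 -0.2788] [0.0363 0.1077] 78.9
   [405. 211.] [0.466  0.0867] [0.0671 0.1291] 82.9
   [495. 106.] [0.611  0.0878] [0.0288 0.1244] 69.6
   [534.  82.] [0.6483 0.0739] [0.028  0.1233] 69.0
yellow
   [256. 110.] [0.4631 0.2856] [0.0321 0.082 ] 35.0
dark
   [331. 355.] [0.2753 0.0681] [0.2079 0.8415] 126.6
   [624. 191.] [ 0.6217 -0.0819] [0.0401 0.0588] 52.6
orange
```

View pics/b.png

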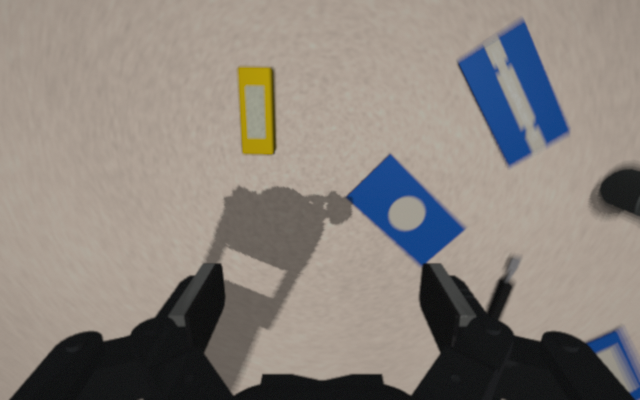

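Wrist view: the box stands at (256,110), clear all round. The dropper tile is at (405,211), the spatula tile at (513,92), the spatula at (505,285) and part of the cup at (624,190). I'll grasp the box.

```bash
cat >> h.py <<'E'
def plan(x,y,z,th):
    o,R=st(); c=np.degrees(np.arctan2(R[1,0],R[0,0])); dz=(c-th+180)%360-180
    t=np.radians(th); X=np.array([np.cos(t),np.sin(t),0]); Y=np.array([np.sin(t),-np.cos(t),0])
    d=np.array([x,y,z])-o["eef_pos"]; q1=np.degrees(np.arctan2(y,x))
    print("turn az",round(dz,1),"then shift mm",(np.array([X@d,Y@d,-d[2]])*1000).round(1),"| or shift first",(R.T@d*1000).round(1),"q6 end",round((q1-th+180)%360-180))
E
python3 -m handwheel '[[0,0,1.6,0,0,0,85],[0,0,0,-32.5,-27,0,85],[0,0,0,-32.5,-27,0,85],[0,0,0,0,0,40,85],[0,0,0,0,0,40,85]]'
python3 -m handwheel '[[0,0,0,0,0,40,85],[0,0,0,0,0,40,85],[0,0,0,0,0,30,85],[0,0,0,0,0,20,85],[0,0,0,0,0,13,85]]'
python3 - <<'E'
from h import *
plan(.463,.2856,.008,-55)
E
python3 -m handwheel '[[0,0,0,0,0,0,0],[0,0,0,0,0,0,0],[0,0,0,0,0,0,0],[0,0,0,0,0,0,0],[0,0,0,0,0,0,0]]'
python3 -m handwheel '[[0,0,0,0,0,0,0],[0,0,0,0,0,0,0],[0,0,0,0,0,0,0],[0,0,0,0,0,0,0],[0,0,0,0,0,0,0]]'
python3 - <<'E'
from h import *
plan(.463,.2856,.008,-55)
E
```

```text
time: 3.3
eef_pos: [0.4636, 0.2873, 0.1521]
orientation: [0.889, -0.457, 0.002, -0.002]
wrist_force: [0.2, 0.3, -1.2]
opening: 0.0849
time: 3.8
eef_pos: [0.4614, 0.2851, 0.0062]
orientation: [0.889, -0.459, -0.001, 0.001]
wrist_force: [-0.2, 0.2, 0.7]
opening: 0.0851
t 3.8 tcp [0.4614 0.2851 0.0062] x [ 0.579 -0.815 -0.001] z [-0.003 -0.001 -1.   ] op 0.0851 F [-0.2  0.2  0.7]
turn az 0.4 then shift mm [ 0.6 -1.6 -1.8] | or shift first [ 0.6 -1.6 -1.8] q6 end 87
time: 4.3
eef_pos: [0.4641, 0.2862, 0.0102]
orientation: [0.888, -0.459, 0.001, -0.001]
wrist_force: [0.4, 0.5, 4.7]
opening: 0.0306
time: 4.8
eef_pos: [0.4641, 0.2863, 0.0103]
orientation: [0.888, -0.459, 0.001, -0.001]
wrist_force: [-1.1, -0.1, 6.8]
opening: 0.0309
t 4.8 tcp [0.4641 0.2863 0.0103] x [ 0.578 -0.816  0.001] z [ 0.003  0.001 -1.   ] op 0.0309 F [-1.1 -0.1  6.8]
turn az 0.3 then shift mm [-0.1  1.3  2.3] | or shift first [-0.1  1.3  2.2] q6 end 87
```

```bash
python3 -m handwheel '[[0,0,0,0,0,-15,0],[0,0,0,0,0,-25,0],[0,0,0,0,0,-25,0],[0,0,0,0,0,-25,0],[0,0,0,0,0,0,0]]'
for i in 1 2 3; do python3 -m handwheel '[[0,0,0,30.9,22,0,0],[0,0,0,30.9,22,0,0],[0,0,0,30.9,22,0,0],[0,0,0,30.9,22,0,0],[0,0,0,30.9,22,0,0]]'; done
python3 -m handwheel '[[0,0,-6.9,0,0,0,0],[0,0,-6.9,0,0,0,0],[0,0,-6.9,0,0,0,0],[0,0,-6.9,0,0,0,0],[0,0,-6.9,0,0,0,0]]'
python3 - <<'E'
from h import *
plan(.462,-.2838,.0143,-20)
s=snapshot("wrist"); cv2.imwrite("pics/c.png",s["img"][:,:,::-1])
for k,(m,z) in masks(s).items():
    print(k)
    for b in blobs(s,m,z,150): print("  ",*b)
E
```

```text
time: 5.3
eef_pos: [0.4649, 0.2866, 0.1027]
orientation: [0.888, -0.459, 0.003, -0.003]
wrist_force: [0.0, 0.1, -0.6]
opening: 0.0307
time: 5.8
eef_pos: [0.4606, 0.0945, 0.097]
orientation: [0.888, -0.459, -0.001, 0.001]
wrist_force: [0.6, -1.5, -1.7]
opening: 0.0303
time: 6.3
eef_pos: [0.4603, -0.0948, 0.097]
orientation: [0.888, -0.459, -0.001, 0.0]
wrist_force: [0.4, 0.1, -1.0]
opening: 0.0307
time: 6.8
eef_pos: [0.4599, -0.2842, 0.0967]
orientation: [0.888, -0.459, -0.001, -0.0]
wrist_force: [-0.1, 0.0, -1.0]
opening: 0.0306
time: 7.3
eef_pos: [0.4601, -0.2826, 0.0966]
orientation: [0.985, -0.173, -0.001, -0.001]
wrist_force: [-0.0, -0.2, -2.2]
opening: 0.0306
t 7.3 tcp [ 0.4601 -0.2826  0.0966] x [ 0.94  -0.341 -0.003] z [-0.002  0.002 -1.   ] op 0.0306 F [-0.  -0.2 -2.2]
turn az 0.1 then shift mm [ 2.2  0.4 82.3] | or shift first [ 2.4  0.5 82.3] q6 end -12
blue
   [325. 172.] [ 0.4665 -0.2726] [0.0683 0.0988] 71.2
   [580.  84.] [ 0.6503 -0.2681] [0.0694 0.1267] 113.4
yellow
   [322. 283.] [ 0.4405 -0.3392] [0.0536 0.1458] 69.9
   [322. 188.] [ 0.4674 -0.2654] [0.006  0.0449] 160.1
dark
   [322. 349.] [ 0.4231 -0.3842] [0.134 0.442] 160.1
   [320. 194.] [ 0.4632 -0.2743] [0.0051 0.0543] 163.2
orange
```

View pics/c.png

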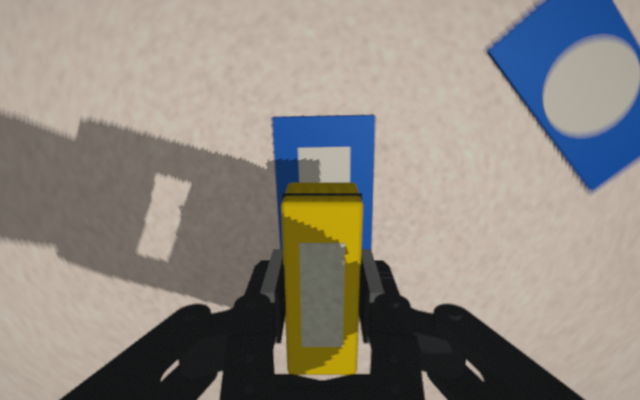

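Wrist view: the box at (322,283) is square above its tile (far edge at row 115), with the cup tile at (580,84). I'll lower and release it.

```bash
python3 -m handwheel '[[0,0,0,2,1.5,25,0],[0,0,0,0,0,25,0],[0,0,0,0,0,20,0],[0,0,0,0,0,8,0],[0,0,0,0,0,3,0]]'
python3 -m handwheel '[[0,0,0,0,0,1,0],[0,0,0,0,0,0,0],[0,0,0,0,0,0,60],[0,0,0,0,0,0,60],[0,0,0,0,0,0,60]]'
python3 -m handwheel '[[0,0,0,0,0,0,85],[0,0,0,0,0,0,85],[0,0,0,0,0,-30,85],[0,0,0,0,0,-50,85],[0,0,0,0,0,-50,85]]'
python3 -m handwheel '[[0,0,0,0,0,-40,85],[0,0,0,0,-30,0,85],[0,0,0,0,-30,0,85],[0,0,0,0,-30,0,85],[0,0,0,0,0,0,85]]'
python3 - <<'E'
from h import *
st()
s=snapshot("wrist"); cv2.imwrite("pics/d.png",s["img"][:,:,::-1])
for k,(m,z) in masks(s).items():
    if k=="yellow": z=.034
    print(k)
    for b in blobs(s,m,z,150): print("  ",*b)
E
```

```text
time: 7.85
eef_pos: [0.4615, -0.2846, 0.0157]
orientation: [0.984, -0.176, -0.001, -0.001]
wrist_force: [0.2, -1.4, -1.2]
opening: 0.0304
time: 8.35
eef_pos: [0.463, -0.2859, 0.0172]
orientation: [0.985, -0.175, 0.001, 0.0]
wrist_force: [-0.2, 0.5, -0.8]
opening: 0.0599
time: 8.85
eef_pos: [0.4617, -0.2848, 0.1467]
orientation: [0.985, -0.175, -0.001, -0.001]
wrist_force: [1.8, -0.2, 0.3]
opening: 0.085
time: 9.35
eef_pos: [0.4941, -0.1983, 0.1863]
orientation: [0.985, -0.174, 0.0, -0.0]
wrist_force: [-0.7, 0.2, -0.7]
opening: 0.0848
t 9.35 tcp [ 0.4941 -0.1983  0.1863] x [ 0.94  -0.342 -0.   ] z [ 0.     0.001 -1.   ] op 0.0848 F [-0.7  0.2 -0.7]
blue
   [321. 251.] [ 0.4616 -0.2863] [0.0678 0.1277] 70.3
   [494. 183.] [ 0.6503 -0.2706] [0.0683 0.1285] 112.4
yellow
   [323. 271.] [ 0.4634 -0.2879] [0.0308 0.0846] 69.2
dark
   [328. 357.] [ 0.434  -0.3746] [0.1816 0.7424] 160.0
   [229.  66.] [ 0.4523 -0.082 ] [0.013  0.0584] 26.7
   [465.   6.] [ 0.6538 -0.1074] [0.0108 0.0269] 159.6
   [429.  14.] [ 0.6235 -0.1023] [0.0164 0.0432] 133.1
orange
```

View pics/d.png

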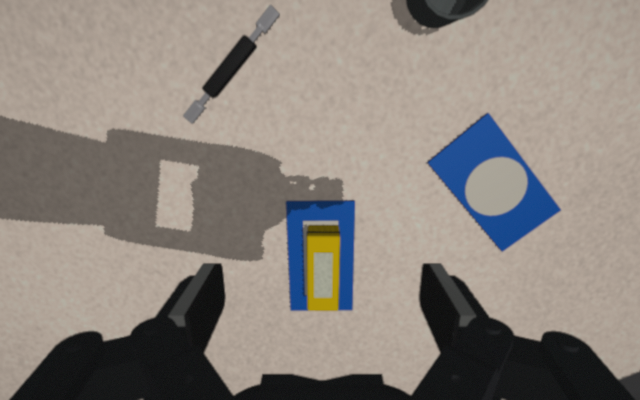

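Box: on its tile, square, about 2.5 mm off centre (323,271). The spatula is at (229,66), the cup at (445,5) and the cup tile at (494,183). Spatula next.

```bash
python3 -m handwheel '[[0,0,0,-27.3,-33,22,85],[0,0,0,-27.3,-33,22,85],[0,0,0,-27.3,-33,22,85],[0,0,8.5,0,0,0,85],[0,0,8.5,0,0,0,85]]'
python3 -m handwheel '[[0,0,6.75,0,0,0,60],[0,0,6.75,0,0,0,60],[0,0,6.75,0,0,0,60],[0,0,6.75,0,0,0,60],[0,0,0,0,0,0,60]]'
python3 - <<'E'
from h import *
plan(.451,-.077,.01,-64)
s=snapshot("wrist"); cv2.imwrite("pics/e.png",s["img"][:,:,::-1])
m=s["img"].max(2)<60
for b in blobs(s,m,.014,80): print("  ",*b)
E
```

```text
time: 9.9
eef_pos: [0.4495, -0.0792, 0.119]
orientation: [0.947, -0.321, -0.001, 0.0]
wrist_force: [0.1, -0.5, 0.8]
opening: 0.0846
time: 10.4
eef_pos: [0.4508, -0.0807, 0.1203]
orientation: [0.847, -0.532, 0.0, 0.0]
wrist_force: [-0.2, -0.6, 0.1]
opening: 0.0599
t 10.4 tcp [ 0.4508 -0.0807  0.1203] x [ 0.435 -0.901  0.   ] z [-0. -0. -1.] op 0.0599 F [-0.2 -0.6  0.1]
turn az -0.2 then shift mm [ -3.2  -1.8 110.3] | or shift first [ -3.3  -1.8 110.3] q6 end 54
   [321. 350.] [ 0.3372 -0.1352] [0.1522 0.5278] 115.7
   [321. 193.] [ 0.4523 -0.0803] [0.012  0.0604] 27.1
```

View pics/e.png

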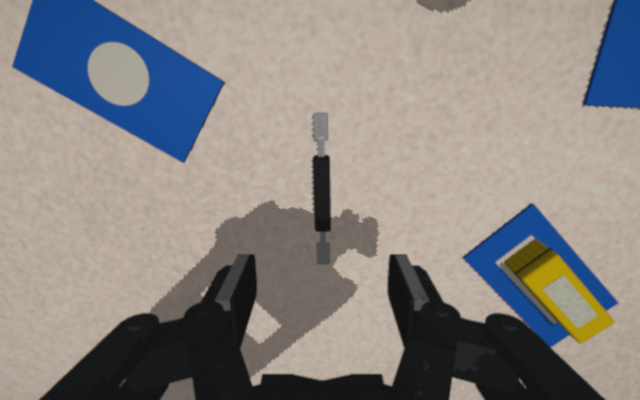

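Wrist view: the spatula grip is at (321,193), centred between the fingers and in line with them. The box rests on its tile at (545,285).

```bash
python3 -m handwheel '[[0,0,-1.3,0,-1.5,30,60],[0,0,0,0,0,40,60],[0,0,0,0,0,30,60],[0,0,0,0,0,12,60],[0,0,0,0,0,4,60]]'
python3 -m handwheel '[[0,0,0,0,0,0,25],[0,0,0,0,0,0,0],[0,0,0,0,0,0,0],[0,0,0,0,0,0,0],[0,0,0,0,0,0,0]]'
python3 -m handwheel '[[0,0,0,0,0,0,0],[0,0,0,0,0,0,0],[0,0,0,0,0,-20,0],[0,0,0,0,0,-40,0],[0,0,0,0,0,-40,0]]'
python3 - <<'E'
from h import *
plan(.6315,.0845,.008,-19.8)
s=snapshot("wrist"); cv2.imwrite("pics/f.png",s["img"][:,:,::-1])
E
```

```text
time: 10.95
eef_pos: [0.4513, -0.0791, 0.0031]
orientation: [0.853, -0.521, -0.001, 0.0]
wrist_force: [-0.2, 0.0, 0.4]
opening: 0.06
time: 11.45
eef_pos: [0.4536, -0.0798, 0.006]
orientation: [0.853, -0.522, 0.001, -0.0]
wrist_force: [-1.7, -1.2, 6.5]
opening: 0.0113
time: 11.95
eef_pos: [0.4513, -0.0788, 0.1049]
orientation: [0.853, -0.522, -0.001, 0.0]
wrist_force: [0.9, -0.8, -0.9]
opening: 0.0108
t 11.95 tcp [ 0.4513 -0.0788  0.1049] x [ 0.456 -0.89  -0.002] z [-0.002  0.001 -1.   ] op 0.0108 F [ 0.9 -0.8 -0.9]
turn az -43.1 then shift mm [ 114.2 -214.7   96.9] | or shift first [ -63.1 -234.9   96.7] q6 end 27
```

View pics/f.png

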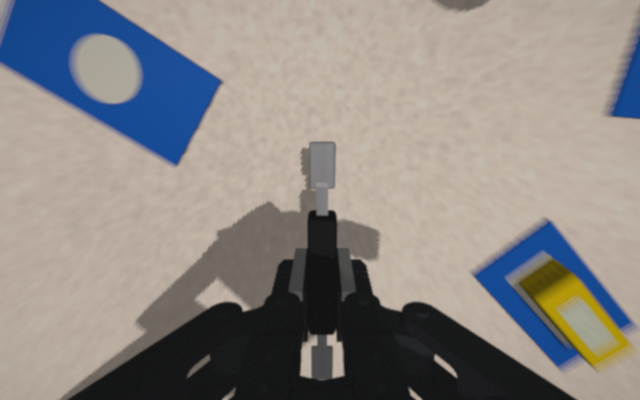

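The spatula is held centrally, with its grip at (321,270). I'm carrying it to its tile.

```bash
python3 -m handwheel '[[0,0,0,-12.6,-47,0,0],[0,0,0,-12.6,-47,0,0],[0,0,0,-12.6,-47,0,0],[0,0,0,-12.6,-47,0,0],[0,0,0,-12.6,-47,0,0]]'
python3 -m handwheel '[[0,0,-8.5,0,0,0,0],[0,0,-8.5,0,0,0,0],[0,0,-8.5,0,0,0,0],[0,0,-8.5,0,0,0,0],[0,0,-8.5,0,0,0,0]]'
python3 - <<'E'
from h import *
plan(.6315,.0845,.01,-19.8)
s=snapshot("wrist"); cv2.imwrite("pics/g.png",s["img"][:,:,::-1])
m,z=masks(s)["blue"]
for b in blobs(s,m,z,150): print("  ",*b)
E
```

```text
time: 12.5
eef_pos: [0.6339, 0.0856, 0.1042]
orientation: [0.853, -0.521, 0.0, -0.0]
wrist_force: [0.2, -0.4, -0.2]
opening: 0.0108
time: 13.0
eef_pos: [0.6325, 0.0842, 0.104]
orientation: [0.985, -0.174, -0.0, -0.0]
wrist_force: [0.6, -0.2, -0.0]
opening: 0.0109
t 13.0 tcp [0.6325 0.0842 0.104 ] x [ 0.94  -0.342 -0.   ] z [-0.  0. -1.] op 0.0109 F [ 0.6 -0.2 -0. ]
turn az -0.2 then shift mm [-1.1  0.  94. ] | or shift first [-1.1  0.  94. ] q6 end 27
   [124. 258.] [0.4688 0.0839] [0.0695 0.1266] 85.0
   [290. 184.] [0.6138 0.0959] [0.0265 0.1155] 70.8
   [350. 183.] [0.6544 0.0814] [0.0249 0.1173] 72.2
```

View pics/g.png

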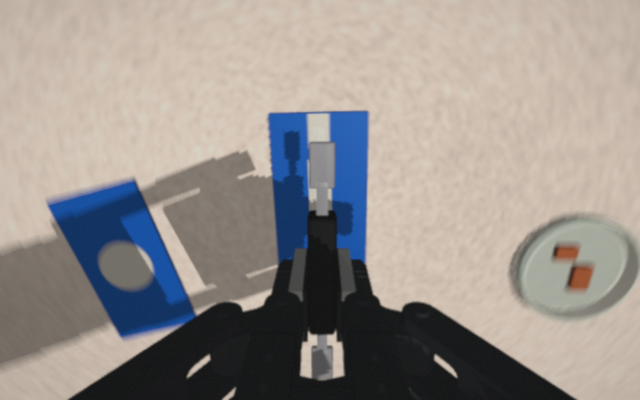

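The spatula lines up with the silhouette: blade at (320,165), tile spanning columns 270–368. Lowering and releasing it.

```bash
python3 -m handwheel '[[0,0,0,-1,0,30,0],[0,0,0,0,0,30,0],[0,0,0,0,0,20,0],[0,0,0,0,0,8,0],[0,0,0,0,0,4,0]]'
python3 -m handwheel '[[0,0,0,0,0,1,0],[0,0,0,0,0,0,0],[0,0,0,0,0,0,30],[0,0,0,0,0,0,40],[0,0,0,0,0,0,40]]'
python3 -m handwheel '[[0,0,0,0,0,-10,40],[0,0,0,0,0,-40,50],[0,0,0,0,0,-50,85],[0,0,0,0,0,-50,85],[0,0,0,0,0,-40,85]]'
python3 - <<'E'
from h import *
for n,uv in(("scene",(387,230)),("side",(273,259))):
    s=snapshot(n); print(n,"dropper",cast(s,[uv],.025), "dark/cup",[b[:3] for b in blobs(s,s["img"].max(2)<60,.025) if .5<b[1][0]<.7 and abs(b[1][1]+.1)<.1])
st(); s=snapshot("wrist"); cv2.imwrite("pics/h.png",s["img"][:,:,::-1])
for b in blobs(s,masks(s)["blue"][0],.004,150): print("  ",*b)
for b in blobs(s,s["img"].max(2)<60,.018,100): print("  dark",*b)
E
```

```text
time: 13.55
eef_pos: [0.6313, 0.0843, 0.0114]
orientation: [0.984, -0.178, -0.001, 0.0]
wrist_force: [-0.1, 0.7, -0.3]
opening: 0.011
time: 14.05
eef_pos: [0.6322, 0.0843, 0.0121]
orientation: [0.984, -0.177, 0.001, -0.0]
wrist_force: [0.9, -0.2, -0.4]
opening: 0.0403
time: 14.55
eef_pos: [0.6325, 0.0843, 0.2059]
orientation: [0.984, -0.177, 0.002, -0.0]
wrist_force: [-0.1, -0.4, 0.7]
opening: 0.0854
scene dropper [[0.64881007 0.27813   ]] dark/cup [(array([260., 195.]), array([ 0.6373, -0.086 ]), array([0.0461, 0.0846]))]
side dropper [[0.64677877 0.27929089]] dark/cup []
t 14.65 tcp [0.6361 0.0843 0.2117] x [ 0.937 -0.348  0.016] z [ 0.017 -0.    -1.   ] op 0.085 F [ 0.3 -0.6 -0.3]
   [404. 379.] [ 0.6425 -0.2226] [0.0386 0.0477] 21.8
   [172. 214.] [0.4684 0.0865] [0.0684 0.1293] 84.1
   [334. 166.] [0.6495 0.0767] [0.0285 0.1268] 70.0
   [294. 166.] [0.6131 0.09  ] [0.029  0.1275] 70.5
  dark [372. 309.] [ 0.6355 -0.0948] [0.0552 0.0885] 89.9
  dark [322. 357.] [ 0.577  -0.1099] [0.1933 0.7815] 158.9
  dark [315. 172.] [0.6328 0.0821] [0.0114 0.0593] 69.3
```

View pics/h.png

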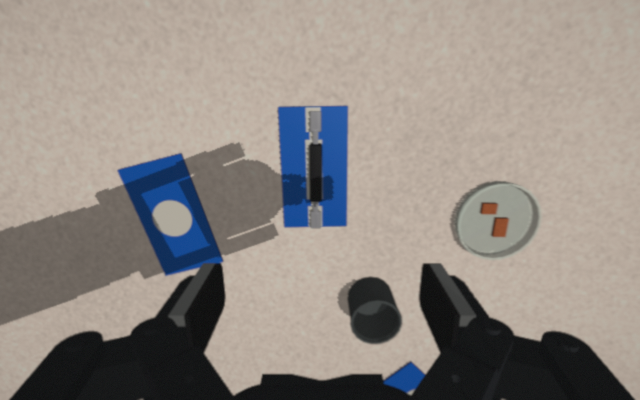

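Spatula: on its tile within about 2 mm and 1° (315,172). The cup is at (372,309) and the dish at (495,218). Next is the bottle, at about (0.648, 0.279).

```bash
python3 -m handwheel '[[0,0,0,-10.3,-37.8,8,85],[0,0,0,-10.3,-37.8,8,85],[0,0,0,-10.3,-37.8,8,85],[0,0,0,-10.3,-37.8,8,85],[0,0,0,-10.3,-37.8,8,85]]'
python3 - <<'E'
from h import *
plan(.648,.279,.01,-20)
s=snapshot("wrist"); cv2.imwrite("pics/i.png",s["img"][:,:,::-1])
h=cv2.cvtColor(s["img"],cv2.COLOR_RGB2HSV)
m=((h[...,0]<14)|(h[...,0]>172))&(h[...,1]>110)&(h[...,2]>50)
for b in blobs(s,m,.04,100): print(*b)
red=((h[...,0]<4)|(h[...,0]>174))&(h[...,1]>150)
for b in blobs(s,red,.072,30): print("red",*b)
E
```

```text
time: 15.2
eef_pos: [0.6482, 0.2807, 0.1591]
orientation: [0.984, -0.177, -0.001, 0.001]
wrist_force: [0.0, -0.1, 0.7]
opening: 0.0851
t 15.2 tcp [0.6482 0.2807 0.1591] x [ 0.937 -0.349 -0.003] z [-0.003 -0.001 -1.   ] op 0.0851 F [ 0.  -0.1  0.7]
turn az -0.4 then shift mm [  0.4   1.6 149.1] | or shift first [  0.8   1.4 149.1] q6 end 43
[319. 190.] [0.6485 0.2806] [0.0286 0.0361] 132.4
[81. 12.] [0.5389 0.4533] [0.0206 0.0613] 160.1
red [322. 195.] [0.6516 0.2868] [0.0138 0.0141] 12.4
```

View pics/i.png

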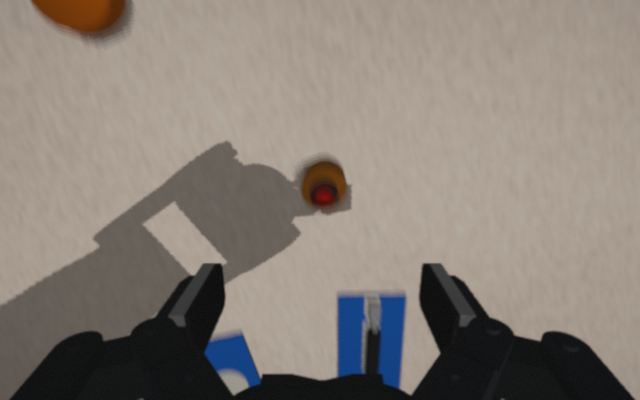

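Wrist view: the bottle is at (323,188) with its red teat at (322,195), and the blower is far away at (80,12). Descending to grip it.

```bash
python3 -m handwheel '[[0,0,0,1,-3,35,85],[0,0,0,0,0,40,85],[0,0,0,0,0,40,85],[0,0,0,0,0,24,85],[0,0,0,0,0,9,85]]'
python3 -m handwheel '[[0,0,0,0,0,0,55],[0,0,0,0,0,0,30],[0,0,0,0,0,0,0],[0,0,0,0,0,0,0],[0,0,0,0,0,0,0]]'
python3 - <<'E'
from h import *
plan(.4685,.087,.015,-20)
E
python3 -m handwheel '[[0,0,0,0,0,0,0],[0,0,0,0,0,-10,0],[0,0,0,0,0,-20,0],[0,0,0,0,0,-30,0],[0,0,0,0,0,-30,0]]'
python3 - <<'E'
from h import *
plan(.4685,.087,.015,-20)
s=snapshot("wrist"); cv2.imwrite("pics/j.png",s["img"][:,:,::-1])
E
```

```text
time: 15.75
eef_pos: [0.6473, 0.2806, 0.0074]
orientation: [0.984, -0.177, -0.004, 0.002]
wrist_force: [-0.2, -0.6, 0.0]
opening: 0.0846
time: 16.25
eef_pos: [0.6532, 0.2824, 0.0163]
orientation: [0.984, -0.177, 0.002, -0.001]
wrist_force: [0.1, 0.5, 6.5]
opening: 0.0358
t 16.25 tcp [0.6532 0.2824 0.0163] x [ 0.937 -0.348  0.004] z [ 0.005  0.001 -1.   ] op 0.0358 F [0.1 0.5 6.5]
turn az -0.4 then shift mm [-106.7  246.8    1.3] | or shift first [-1.050e+02  2.475e+02  1.000e-01] q6 end 31
time: 16.75
eef_pos: [0.6508, 0.2818, 0.1047]
orientation: [0.984, -0.177, -0.0, 0.0]
wrist_force: [0.1, 0.6, -0.8]
opening: 0.0361
t 16.75 tcp [0.6508 0.2818 0.1047] x [ 0.937 -0.348 -0.001] z [-0.001 -0.    -1.   ] op 0.0361 F [ 0.1  0.6 -0.8]
turn az -0.4 then shift mm [-104.7  245.3   89.7] | or shift first [-102.9  246.    90. ] q6 end 31
```

View pics/j.png

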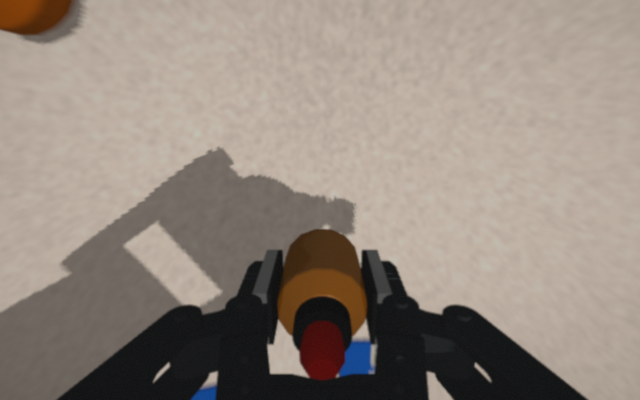

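The bottle is upright in the jaws (322,290). Carrying it to its tile and measuring its offset in the grip.

```bash
python3 -m handwheel '[[0,0,0,-14.7,35.1,0,0],[0,0,0,-14.7,35.1,0,0],[0,0,0,-14.7,35.1,0,0],[0,0,0,-14.7,35.1,0,0],[0,0,0,-14.7,35.1,0,0]]'
python3 -m handwheel '[[0,0,0,-14.7,35.1,0,0],[0,0,0,-14.7,35.1,0,0],[0,0,0,0,0,0,0],[0,0,0,0,0,0,0],[0,0,0,0,0,0,0]]'
python3 - <<'E'
from h import *
o,R=st()
s=snapshot("wrist"); cv2.imwrite("pics/k.png",s["img"][:,:,::-1])
h=cv2.cvtColor(s["img"],cv2.COLOR_RGB2HSV)
red=((h[...,0]<4)|(h[...,0]>174))&(h[...,1]>150)
z0=o["eef_pos"][2]-.011
for b in blobs(s,red,z0+.066,100): print("red",*b)
for b in blobs(s,masks(s)["blue"][0],.004,300): print("blue",*b)
plan(.4685,.087,.015,-20)
E
```

```text
time: 17.3
eef_pos: [0.5202, 0.1421, 0.1042]
orientation: [0.984, -0.177, 0.001, -0.0]
wrist_force: [0.7, -0.2, 0.5]
opening: 0.0361
time: 17.8
eef_pos: [0.4704, 0.0877, 0.1044]
orientation: [0.984, -0.177, 0.001, -0.0]
wrist_force: [1.1, -0.3, -0.4]
opening: 0.0358
t 17.8 tcp [0.4704 0.0877 0.1044] x [ 0.937 -0.348  0.002] z [ 0.002  0.    -1.   ] op 0.0358 F [ 1.1 -0.3 -0.4]
red [322. 350.] [0.4716 0.0882] [0.0139 0.0226] 69.5
blue [317. 187.] [0.468  0.0879] [0.0684 0.1266] 83.9
blue [510. 119.] [0.613  0.0896] [0.0313 0.1282] 70.3
blue [575. 116.] [0.6525 0.0755] [0.0254 0.1281] 70.8
t 17.85 tcp [0.4704 0.0879 0.1042] x [ 0.938 -0.348  0.002] z [ 0.002  0.    -1.   ] op 0.0358 F [-0.1 -0.2 -0.8]
turn az -0.4 then shift mm [-1.5  1.5 89.2] | or shift first [-1.6  1.6 89.2] q6 end 31
```

View pics/k.png

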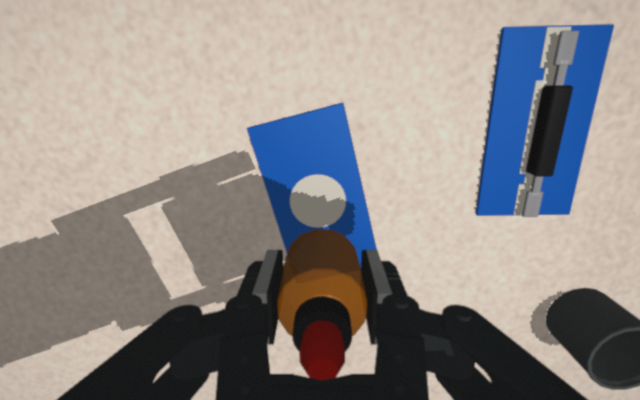

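Bottle over its disc, 3 mm off in x. I'm correcting that and creeping down.

```bash
python3 -m handwheel '[[0,0,0,-2.5,1.5,25,0],[0,0,0,0,0,25,0],[0,0,0,0,0,20,0],[0,0,0,0,0,8,0],[0,0,0,0,0,4,0]]'
python3 -m handwheel '[[0,0,0,0,0,1,0],[0,0,0,0,0,0,0],[0,0,0,0,0,0,0],[0,0,0,0,0,0,0],[0,0,0,0,0,0,0]]'
python3 -m handwheel '[[0,0,0,0,0,1,0],[0,0,0,0,0,0,0],[0,0,0,0,0,0,0],[0,0,0,0,0,0,0],[0,0,0,0,0,0,0]]'
python3 -m handwheel '[[0,0,0,0,0,1,0],[0,0,0,0,0,0,0],[0,0,0,0,0,0,0],[0,0,0,0,0,0,0],[0,0,0,0,0,0,0]]'
```

```text
time: 18.35
eef_pos: [0.4665, 0.0874, 0.0207]
orientation: [0.984, -0.177, -0.001, 0.0]
wrist_force: [-0.4, -0.3, -1.6]
opening: 0.036
time: 18.85
eef_pos: [0.4668, 0.0869, 0.0209]
orientation: [0.984, -0.177, 0.001, -0.0]
wrist_force: [-0.1, 0.0, -1.3]
opening: 0.036
time: 19.35
eef_pos: [0.4668, 0.0868, 0.0202]
orientation: [0.984, -0.177, 0.0, 0.0]
wrist_force: [-2.4, -0.7, 5.5]
opening: 0.0361
time: 19.85
eef_pos: [0.4668, 0.0869, 0.0202]
orientation: [0.984, -0.177, -0.0, 0.0]
wrist_force: [-4.7, -0.6, 13.2]
opening: 0.0357
```

```bash
python3 -m handwheel '[[0,0,0,0,0,-1,0],[0,0,0,0,0,0,0],[0,0,0,0,0,0,60],[0,0,0,0,0,0,70],[0,0,0,0,0,0,70]]'
python3 -m handwheel '[[0,0,0,0,0,0,70],[0,0,0,0,0,-20,70],[0,0,0,0,0,-50,70],[0,0,0,0,0,-50,85],[0,0,0,0,0,-50,85]]'
python3 -m handwheel '[[0,0,0,44,22.2,0,85],[0,0,0,44,22.2,0,85],[0,0,0,44,22.2,0,85],[0,0,0,44,22.2,0,85],[0,0,0,44,22.2,0,85]]'
python3 - <<'E'
from h import *
o,R=st()
s=snapshot("wrist"); cv2.imwrite("pics/l.png",s["img"][:,:,::-1])
h=cv2.cvtColor(s["img"],cv2.COLOR_RGB2HSV)
for z in (.0,.05):
  for b in blobs(s,s["img"].max(2)<60,z,300): print("dark",z,*b)
for b in blobs(s,masks(s)["blue"][0],.004,300): print("blue",*b)
E
```

```text
time: 20.35
eef_pos: [0.4662, 0.0869, 0.019]
orientation: [0.984, -0.177, -0.0, 0.0]
wrist_force: [0.1, 0.1, -0.8]
opening: 0.0701
time: 20.85
eef_pos: [0.4658, 0.0869, 0.1907]
orientation: [0.984, -0.177, -0.0, 0.0]
wrist_force: [0.5, -0.9, 0.1]
opening: 0.0849
time: 21.35
eef_pos: [0.635, -0.0953, 0.1889]
orientation: [0.984, -0.177, -0.0, -0.0]
wrist_force: [-0.1, 1.0, 0.0]
opening: 0.0849
t 21.35 tcp [ 0.635  -0.0953  0.1889] x [ 0.937 -0.349 -0.   ] z [-0.  0. -1.] op 0.0849 F [-0.1  1.   0. ]
dark 0.0 [321. 356.] [ 0.5653 -0.2835] [0.1914 0.7748] 159.6
dark 0.0 [328. 168.] [ 0.6397 -0.1007] [0.0519 0.0678] 47.3
dark 0.0 [75. 59.] [0.464  0.0743] [0.0245 0.0377] 45.7
dark 0.0 [30. 52.] [0.432  0.0942] [0.0226 0.0268] 41.7
dark 0.05 [321. 356.] [ 0.5802 -0.2437] [0.1626 0.6582] 159.6
dark 0.05 [328. 168.] [ 0.6434 -0.0884] [0.0441 0.0576] 47.3
dark 0.05 [75. 59.] [0.4942 0.0602] [0.0208 0.032 ] 45.7
dark 0.05 [30. 52.] [0.467  0.0771] [0.0192 0.0228] 41.7
blue [245. 342.] [ 0.4738 -0.265 ] [0.0617 0.0754] 70.5
blue [406. 335.] [ 0.6616 -0.3061] [0.0546 0.0549] 110.9
blue [375. 288.] [ 0.6444 -0.2481] [0.067  0.0676] 112.0
blue [275.  30.] [0.6405 0.0359] [0.022 0.047] 70.3
blue [229.  29.] [0.6043 0.0488] [0.0231 0.0476] 69.8
blue [81. 54.] [0.4713 0.0751] [0.0632 0.1075] 84.0
```

View pics/l.png

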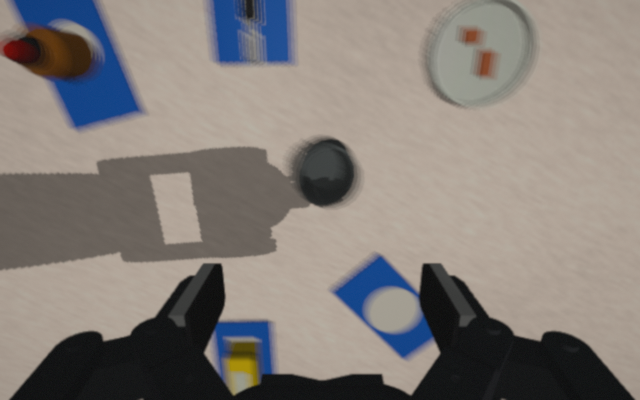

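Wrist view: the cup is at (328,168), the dish edge is well off at (430,80), and the cup tile is at (385,305). The bottle stands on its disc (60,50). The picture is slightly blurred, so I'll measure the rim edge.

```bash
python3 -m handwheel '[[0,0,0,0,0,0,85],[0,0,0,0,0,0,85],[0,0,0,0,0,0,85],[0,0,0,0,0,0,85],[0,0,0,0,0,0,85]]'; python3 - <<'E'
from h import *
o,R=st()
s=snapshot("wrist")
m=(s["img"].max(2)<70).astype(np.uint8)
for c in cv2.findContours(m,cv2.RETR_EXTERNAL,cv2.CHAIN_APPROX_NONE)[0]:
    if cv2.contourArea(c)<800 or not(290<c[:,0,0].mean()<370 and c[:,0,1].mean()<260): continue
    c=c[:,0]; p5=(cast(s,c,.05)-o["eef_pos"][:2])@R[:2,:2]; p0=(cast(s,c,0)-o["eef_pos"][:2])@R[:2,:2]
    print("far rim -> y centre",p5[:,1].max()-.028,"near base -> y centre",p0[:,1].min()+.027,"x mid rim",p5[:,0].min(),p5[:,0].max(), "base",p0[:,0].min(),p0[:,0].max())
E
```

```text
time: 21.9
eef_pos: [0.6336, -0.0928, 0.1898]
orientation: [0.984, -0.176, 0.0, 0.0]
wrist_force: [-0.3, -0.6, 0.5]
opening: 0.0852
t 21.9 tcp [ 0.6336 -0.0928  0.1898] x [ 0.938 -0.347  0.001] z [ 0.001 -0.    -1.   ] op 0.0852 F [-0.3 -0.6  0.5]
far rim -> y centre -0.008756203936143209 near base -> y centre -0.005772417908308059 x mid rim -0.024267579830182087 0.028674504653668744 base -0.028737379460957196 0.03355908879290634
```

```bash
python3 -m handwheel '[[0,0,0,2.3,-7,20,85],[0,0,0,0,0,40,85],[0,0,0,0,0,40,85],[0,0,0,0,0,30,85],[0,0,0,0,0,20,85]]'
python3 -m handwheel '[[0,0,0,0,0,15,85],[0,0,0,0,0,9,85],[0,0,0,0,0,3,85],[0,0,0,0,0,0,85],[0,0,0,0,0,0,65]]'
python3 -m handwheel '[[0,0,0,0,0,0,50],[0,0,0,0,0,0,30],[0,0,0,0,0,0,0],[0,0,0,0,0,0,0],[0,0,0,0,0,0,0]]'
python3 - <<'E'
from h import *
st()
E
python3 -m handwheel '[[0,0,0,0,0,0,0],[0,0,0,0,0,-10,0],[0,0,0,0,0,-20,0],[0,0,0,0,0,-30,0],[0,0,0,0,0,-30,0]]'
python3 -m handwheel '[[0,0,0,0,0,0,0],[0,0,0,0,0,0,0],[0,0,0,0,0,0,0],[0,0,0,0,0,0,0],[0,0,0,0,0,0,0]]'
python3 - <<'E'
from h import *
plan(.651,-.2695,.02,-20)
s=snapshot("wrist"); cv2.imwrite("pics/m.png",s["img"][:,:,::-1])
E
```

```text
time: 22.45
eef_pos: [0.6368, -0.0871, 0.0365]
orientation: [0.984, -0.177, -0.002, -0.0]
wrist_force: [-0.3, 0.1, -0.7]
opening: 0.0848
time: 22.95
eef_pos: [0.6395, -0.0883, 0.0137]
orientation: [0.984, -0.177, 0.001, 0.0]
wrist_force: [-0.3, -0.3, 1.2]
opening: 0.0728
time: 23.45
eef_pos: [0.6398, -0.0884, 0.0141]
orientation: [0.984, -0.177, 0.001, 0.0]
wrist_force: [0.3, -0.6, 4.9]
opening: 0.0536
t 23.45 tcp [ 0.6398 -0.0884  0.0141] x [ 0.937 -0.348  0.003] z [ 0.003 -0.001 -1.   ] op 0.0536 F [ 0.3 -0.6  4.9]
time: 23.95
eef_pos: [0.6375, -0.0877, 0.1023]
orientation: [0.984, -0.177, -0.001, -0.0]
wrist_force: [1.0, -0.1, -0.3]
opening: 0.0537
time: 24.45
eef_pos: [0.6375, -0.0877, 0.1005]
orientation: [0.984, -0.177, -0.002, -0.0]
wrist_force: [-0.0, -0.8, 0.4]
opening: 0.0534
t 24.45 tcp [ 0.6375 -0.0877  0.1005] x [ 0.937 -0.348 -0.003] z [-0.003  0.001 -1.   ] op 0.0534 F [-0.  -0.8  0.4]
turn az -0.4 then shift mm [ 74.8 166.2  80.5] | or shift first [ 76.2 165.7  80.3] q6 end -2
```

View pics/m.png

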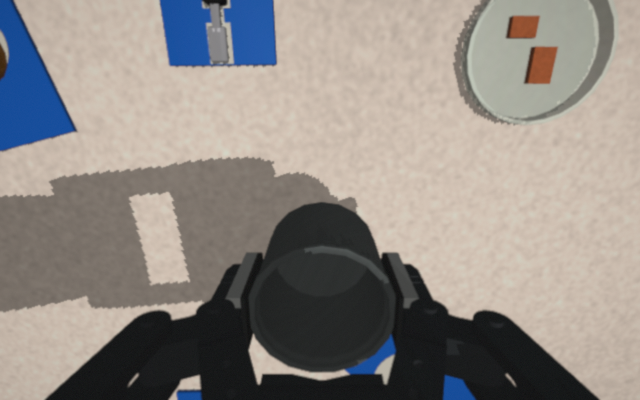

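The cup is upright in the jaws, with its rim spanning rows 247–370 about column 322. Carrying it to its tile.

```bash
python3 -m handwheel '[[0,0,0,15.2,33.1,0,0],[0,0,0,15.2,33.1,0,0],[0,0,0,15.2,33.1,0,0],[0,0,0,15.2,33.1,0,0],[0,0,0,15.2,33.1,0,0]]'
python3 -m handwheel '[[0,0,0,0,0,0,0],[0,0,0,0,0,0,0],[0,0,0,0,0,0,0],[0,0,0,0,0,0,0],[0,0,0,0,0,0,0]]'
python3 - <<'E'
from h import *
s=snapshot("wrist"); o,R=st()
c=cast(s,[(322,370),(322,247),(250,305),(396,305)],o["eef_pos"][2]+.037)
print("rim pts in tool",((c-o["eef_pos"][:2])@R[:2,:2]).round(4).tolist())
for b in blobs(s,masks(s)["blue"][0],.004,300): print("blue",*b)
plan(.651,-.2695,.02,-20)
E
```

```text
time: 25.0
eef_pos: [0.6519, -0.2709, 0.1017]
orientation: [0.984, -0.177, -0.0, -0.0]
wrist_force: [0.2, 0.3, -1.1]
opening: 0.0534
time: 25.5
eef_pos: [0.6522, -0.2683, 0.1022]
orientation: [0.984, -0.176, -0.0, -0.0]
wrist_force: [0.4, -0.1, -0.6]
opening: 0.0538
t 25.55 tcp [ 0.6522 -0.2685  0.1024] x [ 0.938 -0.347 -0.   ] z [-0.  0. -1.] op 0.0535 F [-0.  -0.5 -0.8]
rim pts in tool [[0.001, 0.0244], [0.001, -0.0286], [-0.0251, -0.0054], [0.0279, -0.0053]]
blue [109. 256.] [ 0.4699 -0.2654] [0.0694 0.0845] 70.5
blue [320. 183.] [ 0.6511 -0.2706] [0.0685 0.1289] 112.4
t 25.55 tcp [ 0.6522 -0.2685  0.1024] x [ 0.938 -0.347 -0.   ] z [-0.  0. -1.] op 0.0535 F [-0.  -0.5 -0.8]
turn az -0.3 then shift mm [-0.8  1.4 82.4] | or shift first [-0.8  1.4 82.4] q6 end -2
```

```bash
python3 -m handwheel '[[0,0,0,-1.8,4,25,0],[0,0,0,0,0,25,0],[0,0,0,0,0,20,0],[0,0,0,0,0,8,0],[0,0,0,0,0,4,0]]'
for i in 1 2 3; do python3 -m handwheel '[[0,0,0,0,0,1,0],[0,0,0,0,0,0,0],[0,0,0,0,0,0,0],[0,0,0,0,0,0,0],[0,0,0,0,0,0,0]]'; done
```

```text
time: 26.05
eef_pos: [0.6487, -0.2721, 0.0194]
orientation: [0.984, -0.177, -0.001, -0.0]
wrist_force: [0.2, 0.2, -0.8]
opening: 0.0533
time: 26.55
eef_pos: [0.6493, -0.273, 0.02]
orientation: [0.984, -0.177, 0.0, 0.0]
wrist_force: [0.6, -0.5, -0.2]
opening: 0.0533
time: 27.05
eef_pos: [0.649, -0.2728, 0.0183]
orientation: [0.984, -0.177, -0.0, -0.0]
wrist_force: [0.1, 0.8, -0.3]
opening: 0.0537
time: 27.55
eef_pos: [0.6491, -0.2728, 0.0181]
orientation: [0.984, -0.177, -0.0, 0.0]
wrist_force: [-3.5, 1.1, 5.9]
opening: 0.0536
```

Contact. Back off slightly, release, rise and check everything.

```bash
python3 -m handwheel '[[0,0,0,0,0,-0.5,0],[0,0,0,0,0,0,0],[0,0,0,0,0,0,85],[0,0,0,0,0,0,85],[0,0,0,0,0,0,85]]'
python3 -m handwheel '[[0,0,0,0,0,0,85],[0,0,0,0,0,0,85],[0,0,0,0,0,-10,85],[0,0,0,0,0,-30,85],[0,0,0,0,0,-50,85]]'
python3 -m handwheel '[[0,0,0,0,0,-50,85],[0,0,0,0,-40,-20,85],[0,0,0,0,-40,0,85],[0,0,0,0,-40,0,85],[0,0,0,0,-20,0,85]]'
python3 -m handwheel '[[0,0,0,0,0,0,85],[0,0,0,0,0,0,85],[0,0,0,0,0,0,85],[0,0,0,0,0,0,85],[0,0,0,0,0,0,85]]'
python3 - <<'E'
from h import *
o,R=st(); s=snapshot("wrist"); cv2.imwrite("pics/n.png",s["img"][:,:,::-1])
for b in blobs(s,masks(s)["blue"][0],.004,150): print("blue",*b)
for b in blobs(s,masks(s)["yellow"][0],.034,150): print("yellow",*b)
for b in blobs(s,s["img"].max(2)<60,.018,150): print("dark",*b)
m=(s["img"].max(2)<70).astype(np.uint8)
for c in cv2.findContours(m,cv2.RETR_EXTERNAL,cv2.CHAIN_APPROX_NONE)[0]:
    c=c[:,0]; p=cast(s,c,.03).mean(0)
    if np.hypot(*(p-[.65,-.27]))>.05 or len(c)<60: continue
    Rc=cv2.Rodrigues(np.asarray(s["rvec"]))[0]; n=(-Rc.T@np.asarray(s["tvec"]).ravel())[:2]
    u=np.array([.651,-.2705])-n; u/=np.linalg.norm(u); v=np.array([-u[1],u[0]])
    p5=cast(s,c,.054); p0=cast(s,c,.004)
    print("cup far",u*((p5@u).max()-.028)+v*((p5@v).max()+(p5@v).min())/2,"near",u*((p0@u).min()+.027)+v*((p5@v).max()+(p5@v).min())/2)
w=snapshot("scene"); a=w["img"][110:290,150:510][:,:,::-1]
a=cv2.resize(a,(720,360)); b=cv2.resize(s["img"][:,:,::-1],(384,240)); 
cv2.imwrite("pics/o.png",np.vstack([a,np.hstack([b,np.zeros((240,336,3),np.uint8)])]))
E
```

```text
time: 28.05
eef_pos: [0.6489, -0.2727, 0.0172]
orientation: [0.984, -0.177, -0.0, -0.0]
wrist_force: [0.2, 0.3, 0.1]
opening: 0.0851
time: 28.55
eef_pos: [0.6465, -0.2713, 0.1046]
orientation: [0.984, -0.177, -0.004, -0.002]
wrist_force: [0.4, 0.2, 0.7]
opening: 0.0849
time: 29.05
eef_pos: [0.6987, -0.1386, 0.1792]
orientation: [0.984, -0.176, 0.001, -0.0]
wrist_force: [-0.2, -0.5, -0.6]
opening: 0.0848
time: 29.55
eef_pos: [0.6974, -0.1429, 0.1777]
orientation: [0.984, -0.178, -0.0, 0.0]
wrist_force: [-0.3, -0.7, 0.2]
opening: 0.0851
t 29.55 tcp [ 0.6974 -0.1429  0.1777] x [ 0.937 -0.35  -0.   ] z [-0. -0. -1.] op 0.0851 F [-0.3 -0.7  0.2]
blue [144. 315.] [ 0.462 -0.228] [0.0195 0.0289] 159.2
blue [324. 288.] [ 0.6512 -0.2698] [0.0681 0.1281] 112.4
blue [11. 55.] [0.4939 0.0422] [0.0309 0.0704] 52.7
blue [177.  14.] [0.6337 0.0252] [0.0212 0.0271] 159.8
blue [124.  14.] [0.5936 0.0396] [0.0222 0.0251] 161.1
dark [322. 315.] [ 0.646  -0.2837] [0.0577 0.0908] 69.5
dark [324. 354.] [ 0.6362 -0.3077] [0.1746 0.7068] 159.5
cup far [ 0.6518477  -0.26932403] near [ 0.64983859 -0.2747015 ]
```

View pics/o.png

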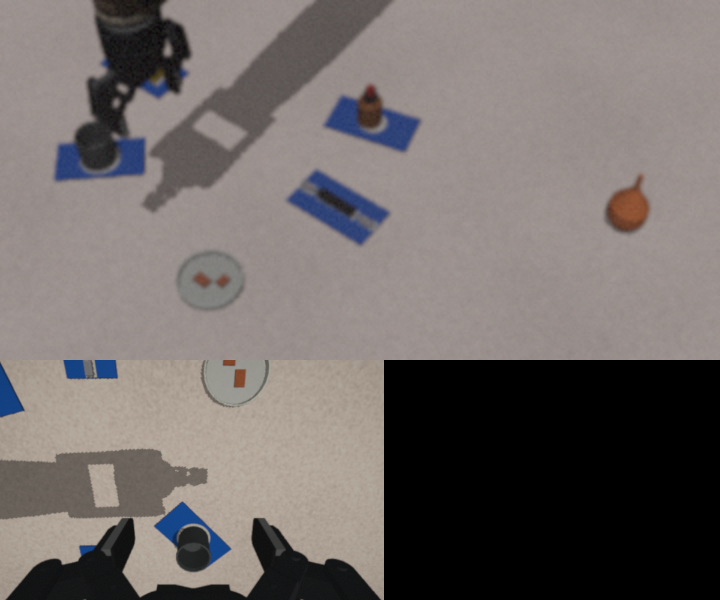

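All four stand on their tiles, and the dish (210,280) and blower (628,208) are untouched. The disc shows at the bottle's lower right (375,125), so I'll measure the bottle once more.

```bash
python3 - <<'E'
from h import *
for n in("scene","side"):
    s=snapshot(n); h=cv2.cvtColor(s["img"],cv2.COLOR_RGB2HSV)
    red=((h[...,0]<6)|(h[...,0]>172))&(h[...,1]>120)
    for b in blobs(s,red,.068,6):
        if np.hypot(*(b[1]-[.468,.087]))<.06: print(n,"red",*b[:3])
    am=((h[...,0]<18)|(h[...,0]>172))&(h[...,1]>90)&(h[...,2]>30)
    for b in blobs(s,am,.034,20):
        if np.hypot(*(b[1]-[.468,.087]))<.06: print(n,"all",*b[:3])
    for b in blobs(s,masks(s)["blue"][0],.004):
        if np.hypot(*(b[1]-[.468,.087]))<.06: print(n,"blue",*b)
E
```

```text
scene red [335. 156.] [0.4678 0.0826] [0.0083 0.0194]
scene all [334. 165.] [0.4749 0.0844] [0.0265 0.052 ]
scene blue [336. 173.] [0.4696 0.0867] [0.0599 0.1198] 84.0
side red [383. 214.] [0.4656 0.087 ] [0.0136 0.0267]
side all [381. 222.] [0.4659 0.0814] [0.0317 0.0736]
side blue [379. 232.] [0.4672 0.0889] [0.0644 0.1236] 84.1
```

Both views put the bottle within about 4 mm of its tile centre (the limit is 12 mm), and the robot is clear of everything.

```bash
python3 -c "from cell import *; print(sign_off())"
```

```text
the job is handed in; nothing more can be done
None
```

All four tools are back on their own tiles, and I handed the job in at about 30 s of the 144 s allowed. The sign-off reports no verdict.

| Tool | Distance from tile centre (limit 12 mm) | Alignment with tile (limit about 11°) |
|---|---|---|
| Slide box | about 2.5 mm | about 1° |
| Spatula | about 2 mm | about 1° |
| Bottle | about 2–5 mm by its teat | round, not applicable |
| Cup | about 1–5 mm, depending on the edge used | round, not applicable |

- **Setting down:** I lowered the cup and the bottle in 1 mm steps until the wrist felt contact, backed off slightly, then released. The box and spatula were lowered to the height worked out from their grasps before release. Nothing was dropped or tipped.
- **Bystanders:** the final picture showed the dish and the blower where they were, judged by eye rather than measured. The gripper was clear of everything.
- **Checks that disagreed:** the last picture showed some white disc beside the bottle, so I measured it again. Matching its whole outline put it 5–8 mm off in the two views, but that method counts the side facing the camera, so I relied on the teat. The cup's two edge readings also differ, by about 6 mm. All of these are within the limit.

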